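Complete the row of flanged hubs on the stock shelf

ROBOT

A 6-joint arm with a two-finger parallel gripper is mounted at the origin on the work surface. World frame = base frame: x ahead of the robot, y to its left, z up, the work surface at z = 0. Lengths are in m, angles in rad, forces in N, time in s.
With the tool pointing down it reaches from about 0.375 to 0.975 m from the base axis. Payload 3.8 kg.
Tool frame: the origin (TCP) lies at the very end of the fingers, on their centre line; the grasp point (between the pads) lies 19 mm behind it; z points along the fingers, y is the direction in which the jaws open and shut (so a half turn about z gives the same grasp; the last joint's range is limited). The gripper opens to 85 mm and grips with 20 to 120 N. Pads are 22 mm wide; open, the fingers measure 114 mm over their backs; the gripper's body (76 mm by 85 mm) begins 54 mm behind the grasp point. The pads swing forward as they close: fully open they stand 13 mm farther back than shut.
Start: joints at [-1.299, 0.264, 1.604, -0, 1.274, -0.037], TCP at [0.205, -0.643, 0.231] pointing down, gripper open.
Joint ranges: [-2.63, 2.63], [-0.94, 2.18], [0.31, 2.57], [-1.31, 4.45], [0, 2.66], [-2.55, 2.55]. Speed limits (rad/s): [2.57, 2.57, 3.14, 3.14, 3.14, 3.14].

INTERFACE

Orientations are given as a rotation vector (axis times angle).
In Python, from workcell import read_state, read_camera, camera_info, finish_job gives the robot as it stands. The module is installed in compiled form; this text tells all that it offers.
- The arm moves only by the tool play_rows, never from a script. Its argument "motion" is a list of rows, each a list of 5 numbers: the shift along the tool's x, y, z in units of 1000 mm (1.0 is 1000 mm), then the turn about the tool's z in units of 2 pi rad (1.0 is 2 pi rad), then the finger opening in mm, from 0 to 85.4. A call has 1 to 5 rows; each row shifts and turns the commanded pose from where the row before left it, along the tool's axes as they then stand; what a row does not reach is not made up. A row lasts 1/8 s, in which the tool goes at most 62.5 mm and 10.7 degrees, less where a joint would pass 70% of its speed; a pose out of reach is approached as far as the arm can. A call with a number of a shift or a turn outside -1 to 1 is refused whole. A call with a gripper value outside its range is refused whole. The fingers move at their own pace and stop on an object; "squeeze" is the grip in N (left out, the last holds). Time passes only in rows, so rows that do not move let the fingers close. It gives the time, the measured TCP pose, the force and the opening at its end, in the units of the state.
- read_state(): the state, without advancing time (a new reading comes with each control period).
- read_camera(name): name is "scene" or "side" or "wrist"; returns the picture (420x560x3 uint8, red, green, blue); there is no depth.
- camera_info(name): a dict with "intrinsics" (3x3 intrinsics, pixels), "dist_coeffs" ([k1, k2, p1, p2, k3] as OpenCV has them; the pictures are not rectified), "pose" (4x4, takes a point from camera to world coordinates). Camera axes: x right, y down, z forward; pixel columns grow to the right and rows downward; lengths in m; the calibration is good to about 2 mm. A picture is of the moment at which its call begins: read the wrist's pose just before it. camera_info takes no time and is no camera call; for the wrist camera it gives the pose at the moment of the call.
- finish_job(): hands the job in, once; it reports no verdict.
The state is a dict: "time": time; "q": joint angles; "joint_vel": joint speeds; "joint_torque": joint torques, N m; "tool_pos": TCP position; "tcp_rot": TCP orientation; "wrist_force": force on the tool from outside, world axes, zero at the start; "torque": the same for the moment, N m; "width": opening from 0.0 (shut) to 1.0 (fully open).
Only numpy, scipy, OpenCV 4.12 (cv2) and the standard library are available. Lean on these libraries where they do the work, as an engineer would, in place of code of your own. Each camera call takes 0.05 s, during which the arm holds its last target. There are 200 camera calls.

TASK

Two tall flanged hubs, the same as the one standing in the middle bay of the low stock shelf, are still on the bench among other turned parts. Stand them upright on the shelf, one in the middle of each empty bay, so that all three make a neat straight row along the shelf. Set them down, do not drop them, and do not shift the hub that is already there.

Things in the scene. Friction and masses are not known exactly. Their poses are not given: they have to be found in the camera images.
- hub_1: upright turned steel flanged hub, 75 mm tall, 0.5 to 0.8 kg: foot flange 56 mm across, 12 mm thick; above it a round neck 38 mm across to the top; dark bore on top. Origin: centre of underside, z up; round, yaw does not matter. To be put away. On the bench right of the shelf, among a shorter flanged hub (36 mm tall) and a plain sleeve (50 mm across, 75 mm tall, no flange), 35 mm or more clear of each.
- hub_2: upright turned steel flanged hub, 75 mm tall, 0.5 to 0.8 kg: foot flange 56 mm across, 12 mm thick; above it a round neck 38 mm across to the top; dark bore on top. Origin: centre of underside, z up; round, yaw does not matter. The other one to be put away, on the bench too; identical to hub_1 and interchangeable with it.
- row_hub: upright turned steel flanged hub, 75 mm tall, 0.5 to 0.8 kg: foot flange 56 mm across, 12 mm thick; above it a round neck 38 mm across to the top; dark bore on top. Origin: centre of underside, z up; round, yaw does not matter. Already stands at the centre of the shelf's middle bay and stays there.
- shelf: low fixed shelf, blue frame, white board 200 (x) by 300 mm (y), top 80 mm above the bench, open above. Origin on the bench under the board's centre; y along the row, x across, z up. Blue ribs 4 mm thick, 12 mm high run along x at y = -135, -45, 45, 135 mm: three bays 86 mm wide centred at x = 0, y = -90, 0, 90 mm, open at both x ends; the outer two are empty.
Not all that is in view belongs to the job. What is shaped like the row_hub but green or purple is not meant. Leave any green look-alike of the hub_1 alone.

How it is judged:
By the outcome, as a careful person would: the job done as asked, in the order asked, and still so for the second after the job is handed in, with the robot touching nothing.
It also fails if it takes over 58 s, if anything falls off the work surface, if the arm or the gripper's body presses on something with over 40 N, if the wrist force passes 120 N, or if a joint passes its speed limit or range.

## Working session

There is one attempt and no reset: what is moved stays moved. The work goes in short steps, Python scripts to look and compute and a tool call to move; the robot and the scene stay as the last step left them, time stands still between calls to the robot, and variables do not carry over. Pictures are saved under pics/ and viewed, about 8 in all and at most 12, crops included, and the job is handed in when it is done.

Besides the shell and the picture viewer there is one more tool, called after "Call:" by a JSON object that holds its "op" and its "data", one argument or row to a line. play_rows: Moves the arm, as the interface text tells. Shifts and turns lie within -1 to 1; 1 stands for 1000 mm of shift or 2 pi rad of turn. Its arguments: {"type":"object","properties":{"motion":{"type":"array","items":{"type":"array","items":{"type":"number"}}},"squeeze":{"type":"number"}},"required":["motion"]}

```bash
mkdir -p pics; python3 - <<'E'
from workcell import *
import cv2,numpy as np
s=read_state();print(s)
for n in("scene","side"):
    im=read_camera(n);cv2.imwrite(f"pics/{n}0.png",im[:,:,::-1])
    i=camera_info(n);print(n,np.round(i["intrinsics"],1).tolist(),i["dist_coeffs"],np.round(i["pose"],3).tolist())
E
```

```text
{'time': 0.0, 'q': array([-1.29884909e+00,  2.64747338e-01,  1.60541608e+00, -6.43292016e-06,
        1.27373076e+00, -3.69015341e-02]), 'joint_vel': array([ 1.05621586e-04, -2.34570541e-07,  9.90909175e-04, -4.35422448e-04,
       -2.43188498e-03, -1.83094133e-04]), 'joint_torque': array([ 6.40634371e-04, -5.15105760e+01, -3.67317688e+01, -2.12024923e-05,
        1.27482330e-02, -2.43419390e-05]), 'tool_pos': array([ 0.20496446, -0.64232761,  0.22994325]), 'tcp_rot': array([-3.10195020e+00, -4.82864122e-01,  4.33170849e-04]), 'wrist_force': array([-0.50195309,  0.11321068,  0.06677356]), 'torque': array([ 0.0164858 , -0.01964257, -0.01357212]), 'width': 1.0038419668772334}
scene [[393.7, 0.0, 279.0], [0.0, 393.7, 214.1], [0.0, 0.0, 1.0]] [-0.03409049  0.          0.          0.          0.        ] [[-0.255, 0.517, -0.817, 1.19], [0.967, 0.141, -0.213, 0.105], [0.005, -0.844, -0.536, 0.521], [0.0, 0.0, 0.0, 1.0]]
side [[515.0, 0.0, 279.2], [0.0, 515.0, 219.2], [0.0, 0.0, 1.0]] [-0.1785081  0.         0.         0.         0.       ] [[-0.88, -0.263, 0.396, 0.066], [-0.475, 0.514, -0.714, 0.835], [-0.016, -0.816, -0.578, 0.777], [0.0, 0.0, 0.0, 1.0]]
```

View pics/scene0.png

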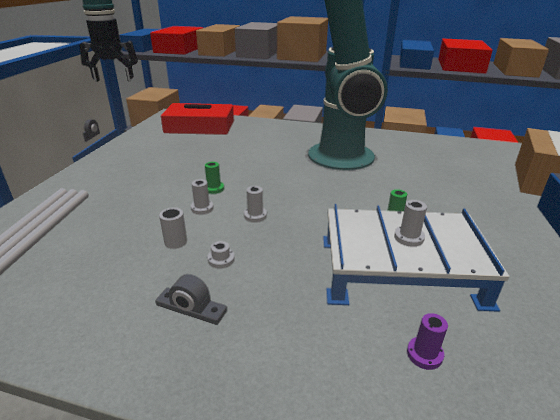

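View pics/side0.png

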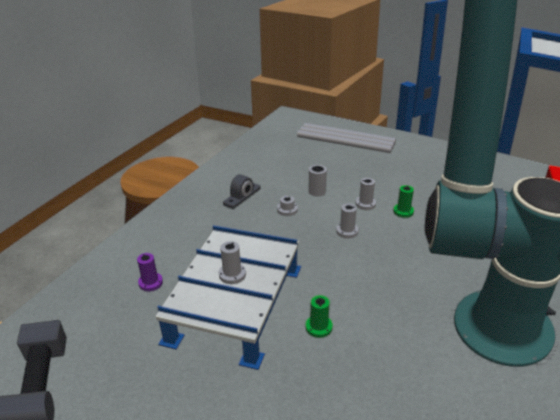

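Grey hub-like candidates in scene: (201,197) and (255,203), both with a tall neck and flange. The sleeve (173,228) has no flange, the hub at (221,253) is short, and (213,178), (398,200) and (431,340) are green or purple. I'll check this in enlarged crops.

```bash
cat > h.py <<'E'
from workcell import *
import cv2,numpy as np
def ray(n,uv,z,info=None):
    i=info or camera_info(n);p=cv2.undistortPoints(np.array([[uv]],float),np.array(i["intrinsics"]),np.array(i["dist_coeffs"]))[0,0]
    T=np.array(i["pose"]);d=T[:3,:3]@[p[0],p[1],1];o=T[:3,3]
    return o+d*(z-o[2])/d[2]
def proj(n,P,info=None):
    i=info or camera_info(n);T=np.linalg.inv(np.array(i["pose"]))
    return cv2.projectPoints(np.atleast_2d(np.array(P,float)),cv2.Rodrigues(T[:3,:3])[0],T[:3,3],np.array(i["intrinsics"]),np.array(i["dist_coeffs"]))[0][:,0]
E
python3 - <<'E'
import cv2,numpy as np
a=cv2.imread("pics/scene0.png");b=cv2.imread("pics/side0.png")
c=lambda im,x,y,w,h,k:cv2.resize(im[y:y+h,x:x+w],None,fx=k,fy=k,interpolation=cv2.INTER_CUBIC)
L=c(a,150,150,130,130,3); R=c(a,315,180,200,130,2); 
S=c(b,270,150,130,100,3); U=c(b,150,215,160,150,2)
W=np.zeros((600,800,3),np.uint8)
W[:300,:390]=c(a,150,155,130,100,3);W[:260,400:800]=R;W[300:600,:390]=S;W[300:600,400:720]=U
cv2.imwrite("pics/crop1.png",W)
E
```

```text
(no output)
```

View pics/crop1.png

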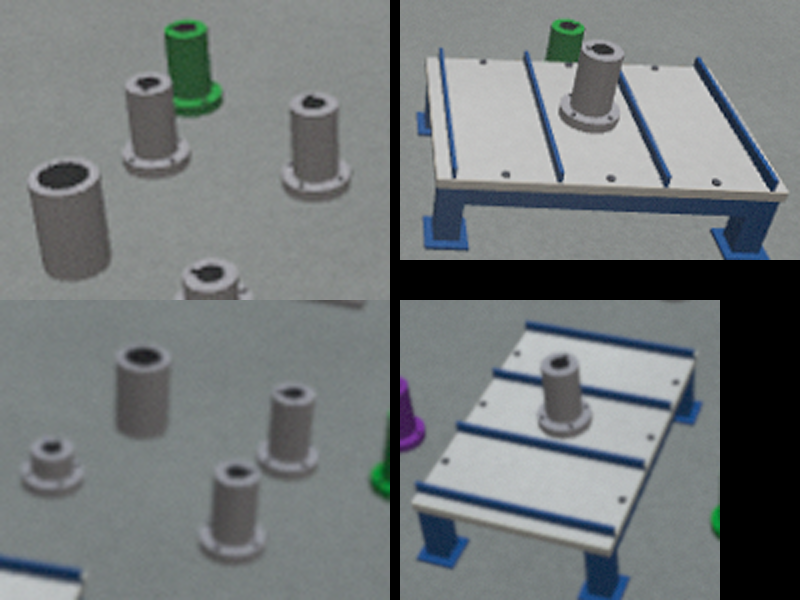

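```bash
python3 - <<'E'
from h import *
r=lambda n,u,z:np.round(ray(n,u,z)*1000,1)[:2]
for k,s,d in(("A",(199.7,183.3),(367.7,181.3)),("B",(254.7,190),(349,207.3)),):
    print(k,r("scene",s,.075),r("side",d,.075))
print("row",r("scene",(416.5,205),.155),r("side",(231,246.5),.155))
print("sleeve",r("scene",(172,213.5),.075),"short",r("scene",(220.5,245.5),.036))
C=np.array([r("scene",u,.08) for u in((333.5,271.5),(329,209),(465,213),(507.5,276))]);print(C,C.mean(0))
D=np.array([r("side",u,.08) for u in((156.5,315),(255,339),(297.5,242.5),(212,227.5))]);print(D,D.mean(0))
i=camera_info("wrist");print(np.round(i["pose"],3).tolist(),i["intrinsics"])
E
```

```text
A [ 427.1 -292.4] [ 420.9 -290.4]
B [ 423.9 -154.4] [ 418.9 -153.5]
row [537.1 191.8] [531.8 191.2]
sleeve [ 568. -292.] short [ 598.2 -172.9]
[[670.1  65.4]
 [470.4  27.1]
 [409.9 309.4]
 [605.7 354.1]] [539.025 189.   ]
[[600.8 355.8]
 [406.3 318.5]
 [465.2  34.1]
 [665.4  74.1]] [534.425 195.625]
[[0.304, -0.919, -0.25, 0.267], [-0.953, -0.294, -0.078, -0.622], [-0.002, 0.262, -0.965, 0.373], [0.0, 0.0, 0.0, 1.0]] [[289.59676611   0.         280.41991127]
 [  0.         289.59676611 209.91620337]
 [  0.           0.           1.        ]]
```

Two cameras agree to within about 6 mm: A at about (424,-291), B at about (421,-154), row hub at about (534,191.5), shelf yaw about 12°. Next I move above A.

Call:
{"op": "play_rows", "data": {
  "motion": [
    [0.045,-0.038,0,0,85],
    [0.045,-0.038,0,0,85],
    [0.045,-0.038,0,0,85],
    [0.045,-0.038,0,0,85],
    [0.045,-0.038,0,0,85]
  ]
}}

```text
time: 0.72
tool_pos: [0.3623, -0.3918, 0.2308]
tcp_rot: [-3.104, -0.482, 0.0]
wrist_force: [-0.1, 0.1, -0.3]
width: 0.995
```

Call:
{"op": "play_rows", "data": {
  "motion": [
    [0.045,-0.038,0,0,85],
    [0.045,-0.038,0,0,85],
    [0,0,0,0,85],
    [0,0,0,0,85]
  ]
}}

```text
time: 1.23
tool_pos: [0.4242, -0.2938, 0.231]
tcp_rot: [3.104, 0.485, -0.001]
wrist_force: [0.8, 0.6, 0.4]
width: 0.995
```

```bash
python3 - <<'E'
from h import *
import json
s=read_state();print(s["time"],s["tool_pos"],s["tcp_rot"])
i=camera_info("wrist");im=read_camera("wrist");cv2.imwrite("pics/w1.png",im[:,:,::-1])
import pickle;pickle.dump(i,open("w1.pkl","wb"))
print(proj("wrist",[[.424,-.2914,.075],[.421,-.154,.075]],i), ray("side",(405,188),.075),ray("scene",(212.5,164),.075))
E
```

```text
1.225 [ 0.42421645 -0.29382974  0.23099232] [ 3.10377313e+00  4.85106940e-01 -1.22893555e-03]
[[279.40339213 195.27608676]
 [149.95037342 157.71628488]] [ 0.32257482 -0.30378563  0.075     ] [ 0.31808365 -0.30539364  0.075     ]
```

View pics/w1.png

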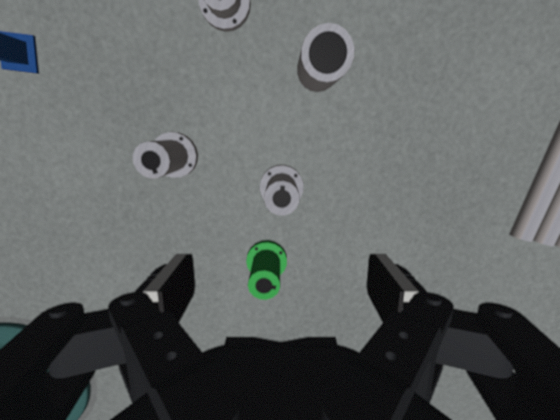

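Wrist view: A's top is at (282,198) and its foot at (281,187). B's top is at (151,160) and its foot at (174,155). The green part (265,275) lies behind A along tool x, clear of the jaw axis.

```bash
python3 - <<'E'
from h import *
import pickle
i=pickle.load(open("w1.pkl","rb"))
for u in((282,198),(151,160)): print(ray("wrist",u,.075,i))
for u in((281,188),(175,155)): print("flange top",ray("wrist",u,.012,i))
E
```

```text
[ 0.42203408 -0.29490915  0.075     ]
[ 0.41905203 -0.15546042  0.075     ]
flange top [ 0.42041348 -0.29443796  0.012     ]
flange top [ 0.41984875 -0.15766955  0.012     ]
```

Call:
{"op": "play_rows", "data": {
  "motion": [
    [-0.0025,-0.0005,0.05,0,85],
    [0,0,0.06,0,85],
    [0,0,0.055,0,85],
    [0,0,0.032,0,85],
    [0,0,0,0,85]
  ]
}}

```text
time: 1.9
tool_pos: [0.4184, -0.2936, 0.0311]
tcp_rot: [-3.1, -0.478, 0.008]
wrist_force: [1.4, 1.2, -0.1]
width: 0.996
```

Call:
{"op": "play_rows", "data": {
  "motion": [
    [0,0,0,0,30],
    [0,0,0,0,30],
    [0,0,0,0,30],
    [0,0,0,0,30],
    [0,0,0,0,30]
  ],
  "squeeze": 60
}}

```text
time: 2.52
tool_pos: [0.4231, -0.2952, 0.0364]
tcp_rot: [3.102, 0.483, 0.003]
wrist_force: [-2.0, 0.6, 5.8]
width: 0.428
```

Call:
{"op": "play_rows", "data": {
  "motion": [
    [0,0,-0.03,0,30],
    [0,0,-0.06,0,30],
    [0,0,-0.06,-0.028,30],
    [0,0,-0.06,-0.028,30],
    [0,0,0,-0.028,30]
  ]
}}

```text
time: 3.15
tool_pos: [0.4247, -0.2962, 0.2511]
tcp_rot: [2.857, 1.28, 0.009]
wrist_force: [1.4, -0.7, -8.0]
width: 0.427
```

Call:
{"op": "play_rows", "data": {
  "motion": [
    [0,0,0,-0.028,30],
    [0,0,0,-0.028,30],
    [0,0,0,-0.028,30],
    [0,0,0,-0.028,30],
    [0,0,0,-0.028,30]
  ]
}}

```text
time: 3.78
tool_pos: [0.4207, -0.2931, 0.2429]
tcp_rot: [-2.045, -2.381, 0.0]
wrist_force: [0.0, -0.5, -7.6]
width: 0.429
```

Call:
{"op": "play_rows", "data": {
  "motion": [
    [0,0,0,-0.01,30],
    [0,0,0,0,30],
    [0,0,0,0,30]
  ]
}}

```text
time: 4.15
tool_pos: [0.4213, -0.2937, 0.2436]
tcp_rot: [-1.979, -2.438, 0.0]
wrist_force: [-0.4, -0.1, -6.5]
width: 0.427
```

```bash
cat >> h.py <<'E'
def delta(tx,ty,yawdeg=None):
    s=read_state();R=cv2.Rodrigues(np.array(s["tcp_rot"]))[0]
    print("t",round(s["time"],2),"pos",np.round(s["tool_pos"],4),"tilt z",np.round(R[:,2],3),"tool y deg",np.round(np.degrees(np.arctan2(R[1,1],R[0,1])),2),"w",s["width"],"F",np.round(s["wrist_force"],1))
    d=R.T@np.array([tx-s["tool_pos"][0],ty-s["tool_pos"][1],0]);print("tool shift",np.round(d,4))
E
python3 -c "
from h import *
delta(.5158,.2795)"
```

```text
t 4.15 pos [ 0.4213 -0.2937  0.2436] tilt z [-0.001  0.001 -1.   ] tool y deg 11.88 w 0.42743785229585485 F [-0.4 -0.1 -6.5]
tool shift [5.415e-01 2.104e-01 4.000e-04]
```

Call:
{"op": "play_rows", "data": {
  "motion": [
    [0.04,0.015,0,0,30],
    [0.054,0.021,0,0,30],
    [0.054,0.021,0,0,30],
    [0.054,0.021,0,0,30],
    [0.054,0.021,0,0,30]
  ]
}}

```text
time: 4.78
tool_pos: [0.4657, -0.0215, 0.2444]
tcp_rot: [1.979, 2.439, 0.001]
wrist_force: [1.1, 0.8, -7.7]
width: 0.429
```

Call:
{"op": "play_rows", "data": {
  "motion": [
    [0.054,0.021,0,0,30],
    [0.054,0.021,0,0,30],
    [0.054,0.021,0,0,30],
    [0.054,0.021,0,0,30],
    [0.04,0.016,0,0,30]
  ]
}}

```text
time: 5.4
tool_pos: [0.5105, 0.2504, 0.2441]
tcp_rot: [-1.977, -2.441, -0.0]
wrist_force: [0.1, -0.8, -6.7]
width: 0.435
```

Call:
{"op": "play_rows", "data": {
  "motion": [
    [0.029,0.011,0,0,30],
    [0,0,0,0,30],
    [0,0,0,0,30]
  ]
}}

```text
time: 5.78
tool_pos: [0.5151, 0.2781, 0.2438]
tcp_rot: [-1.978, -2.44, 0.002]
wrist_force: [0.1, -0.2, -8.2]
width: 0.43
```

```bash
python3 - <<'E'
from h import *
import pickle
delta(.5158,.2795)
i=camera_info("wrist");im=read_camera("wrist");cv2.imwrite("pics/w2.png",im[:,:,::-1]);pickle.dump(i,open("w2.pkl","wb"))
a=np.radians(12);ex=np.array([np.cos(a),np.sin(a),0]);ey=np.array([-ex[1],ex[0],0]);c=np.array([.5345,.1915,0])
P=[c+ex*x+ey*y+[0,0,.08] for x in(-.1,.1) for y in(-.15,.15)]+[c+[0,0,.155]]+[c+ex*x+ey*y+[0,0,.092] for y in(-.135,-.045,.045,.135) for x in(-.1,.1)]
print(np.round(proj("wrist",P,i)).tolist())
E
```

```text
t 5.78 pos [0.5151 0.2781 0.2438] tilt z [-0.001 -0.001 -1.   ] tool y deg 11.94 w 0.429905383033701 F [ 0.1 -0.2 -8.2]
tool shift [ 0.0012  0.001  -0.    ]
[[205.0, 376.0], [185.0, 138.0], [359.0, 376.0], [380.0, 137.0], [282.0, 309.0], [202.0, 374.0], [363.0, 374.0], [196.0, 311.0], [368.0, 311.0], [190.0, 238.0], [375.0, 238.0], [182.0, 153.0], [382.0, 153.0]]
```

View pics/w2.png

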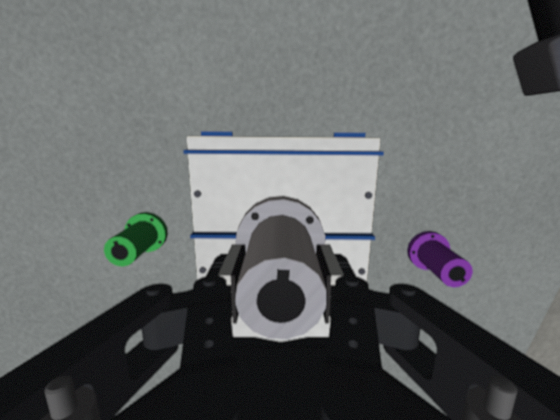

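Hub held upright. The shelf corners (187,138) and (380,138) match the prediction within 2 px, and so do the ribs. I'll refine by fitting the rib pixels and check how the hub sits in the grip.

```bash
python3 - <<'E'
from h import *
import pickle
from scipy.optimize import least_squares
i=pickle.load(open("w2.pkl","rb"));im=cv2.imread("pics/w2.png").astype(int)
blue=(im[:,:,0]>im[:,:,2]+50)
obs=[]
for cols,r0,r1,ry in((range(192,378,6),144,162,.135),(list(range(196,232,4))+list(range(332,372,4)),228,246,.045)):
    for u in cols:
        v=np.where(blue[r0:r1,u])[0]
        if len(v)>1: obs.append((u,r0+v.max()-.0,r0+v.min(),ry))
print(len(obs),obs[3],obs[-3])
# board left/right edges: white threshold on bright
w=(im.min(2)>165)
E=[]
for v in range(165,225,5):
    c=np.where(w[v,150:420])[0]+150; E.append((v,c.min()-.5,c.max()+.5))
print(E[0],E[-1])
def sh(p,x,y,z):
    a=p[2];return [p[0]+np.cos(a)*x-np.sin(a)*y,p[1]+np.sin(a)*x+np.cos(a)*y,z]
def res(p):
    r=[]
    for u,vm,vn,ry in obs:
        # far top edge of rib: y=ry+.002,z=.092
        q=proj("wrist",[sh(p,-.1,ry+.002,.092),sh(p,.1,ry+.002,.092)],i)
        r.append(np.interp(u,q[:,0],q[:,1])-(vn-.5))
    for v,l,rr in E:
        for s,e in((-1,l),(1,rr)):
            q=proj("wrist",[sh(p,s*.1,.15,.08),sh(p,s*.1,.05,.08)],i);r.append(np.interp(v,q[:,1],q[:,0])-e)
    return r
s=least_squares(res,[.5345,.1915,.21],loss="soft_l1");p=s.x
print(p[:2],np.degrees(p[2]),"rms",np.sqrt(np.mean(np.square(res(p)))))
print("bays",sh(p,0,.09,0),sh(p,0,-.09,0))
print("hub top xy by image",ray("wrist",(281,300),.2438+.0414,i),proj("wrist",[[.5151,.2781,.2852]],i))
E
```

```text
50 (210, np.float64(152.0), np.int64(151), 0.135) (360, np.float64(238.0), np.int64(236), 0.045)
(165, np.float64(188.5), np.float64(377.5)) (220, np.float64(192.5), np.float64(371.5))
[0.533941   0.19211775] 11.55073561523257 rms 0.8797739718419134
bays [np.float64(0.5159197930314368), np.float64(0.28029505273772337), 0] [np.float64(0.5519621979586191), np.float64(0.10394045243746176), 0]
hub top xy by image [0.51430469 0.28096129 0.2852    ] [[281.46349942 306.58828853]]
```

Call:
{"op": "play_rows", "data": {
  "motion": [
    [0.0005,0.001,0.03,0,30],
    [0,0,0.04,0,30],
    [0,0,0.035,0,30],
    [0,0,0.017,0,30],
    [0,0,0,0,30]
  ]
}}

```text
time: 6.45
tool_pos: [0.5155, 0.278, 0.1211]
tcp_rot: [-1.979, -2.438, 0.004]
wrist_force: [0.0, 0.6, -8.3]
width: 0.43
```

Call:
{"op": "play_rows", "data": {
  "motion": [
    [0,0,0,0,30],
    [0,0,0,0,30]
  ]
}}

```text
time: 6.7
tool_pos: [0.5179, 0.2799, 0.1245]
tcp_rot: [1.978, 2.439, 0.006]
wrist_force: [-0.1, -0.5, -7.2]
width: 0.433
```

```bash
python3 - <<'E'
from h import *
delta(.5159,.2803)
W=np.zeros((560,800,3),np.uint8)
for k,(n,x,y) in enumerate((("scene",380,180),("side",180,220))):
    im=read_camera(n)[:,:,::-1];cv2.imwrite(f"pics/{n}1.png",im)
    W[:560,400*k:400*k+400]=cv2.resize(im[y:y+140,x:x+100],(400,560),interpolation=cv2.INTER_CUBIC)
cv2.imwrite("pics/crop2.png",W)
E
```

```text
t 6.7 pos [0.5179 0.2799 0.1245] tilt z [ 0.003  0.002 -1.   ] tool y deg 11.93 w 0.43309285543535236 F [-0.1 -0.5 -7.2]
tool shift [ 0.0008 -0.0018 -0.    ]
```

View pics/crop2.png

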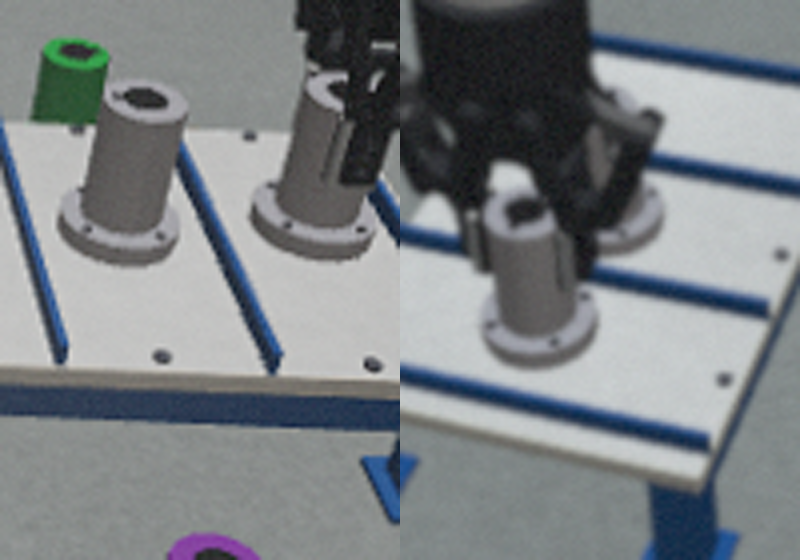

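```bash
python3 - <<'E'
from h import *
from scipy.optimize import least_squares
t=np.linspace(0,2*np.pi,90)
def ext(n,x,y,z):
    P=np.concatenate([np.c_[x+.028*np.cos(t),y+.028*np.sin(t),0*t+z+h] for h in(0,.012)]);q=proj(n,P)
    return np.array([q[:,0].min(),q[:,0].max(),q[:,1].max()])
def fit(n,obs,z,off):
    o=np.array(obs)/4+np.array([off[0],off[0],off[1]])
    f=lambda p:np.nan_to_num(ext(n,p[0],p[1],z)-o); s=least_squares(f,[.52,.2],x_scale=.01);return s.x,f(s.x)
o={"scene":(380,180),"side":(180,220)}
a=np.radians(11.6);ey=np.array([-np.sin(a),np.cos(a)]);ex=np.array([np.cos(a),np.sin(a)])
rows={"scene":(58,181,265),"side":(np.nan,265,252)}
for n,h in(("scene",(250,378,262)),("side",(81,197,367))):
    r,e1=fit(n,rows[n],.08,o[n]); print(n,"row",r.round(4),e1.round(1))
    for z in(.086,.089,.092):
        q,e=fit(n,h,z,o[n]);d=q-r;print(z,q.round(4),e.round(1),"shelf dx,dy",(d@ex).round(4),(d@ey).round(4))
E
```

```text
scene row [0.5332 0.1921] [-0.3  0.3 -0. ]
0.086 [0.5152 0.2812] [-0.3  0.3 -0. ] shelf dx,dy 0.0003 0.0909
0.089 [0.5196 0.28  ] [-0.4  0.4 -0. ] shelf dx,dy 0.0044 0.0888
0.092 [0.524  0.2788] [-0.5  0.5 -0.1] shelf dx,dy 0.0084 0.0868
side row [0.5363 0.1881] [0. 0. 0.]
0.086 [0.5192 0.2766] [-0.5  0.5 -0. ] shelf dx,dy 0.0011 0.0901
0.089 [0.5174 0.2789] [-0.5  0.5 -0. ] shelf dx,dy -0.0003 0.0928
0.092 [0.5155 0.2812] [-0.6  0.6 -0. ] shelf dx,dy -0.0017 0.0954
```

Both cameras agree: the held foot is about 6–7 mm above the board and within 1 mm of the bay centre relative to the row hub. I'll lower gently.

Call:
{"op": "play_rows", "data": {
  "motion": [
    [-0.0005,-0.0005,0.003,0,30],
    [0,0,0.002,0,30],
    [0,0,0,0,30],
    [0,0,0,0,30]
  ]
}}

```text
time: 7.3
tool_pos: [0.5159, 0.2786, 0.1171]
tcp_rot: [-1.978, -2.44, 0.0]
wrist_force: [0.3, 0.3, -8.1]
width: 0.432
```

Call:
{"op": "play_rows", "data": {
  "motion": [
    [0,0,0.0015,0,30],
    [0,0,0,0,30],
    [0,0,0,0,30]
  ]
}}

```text
time: 7.68
tool_pos: [0.5162, 0.2787, 0.1165]
tcp_rot: [1.978, 2.44, 0.001]
wrist_force: [-2.7, -1.3, -0.4]
width: 0.433
```

Force went from -8 to about 0 N: the hub is resting on the board. Release.

Call:
{"op": "play_rows", "data": {
  "motion": [
    [0,0,0,0,38],
    [0,0,0,0,44],
    [0,0,0,0,60],
    [0,0,0,0,85],
    [0,0,0,0,85]
  ]
}}

```text
time: 8.3
tool_pos: [0.5162, 0.2788, 0.116]
tcp_rot: [1.978, 2.44, 0.001]
wrist_force: [-0.2, -0.6, -0.3]
width: 0.996
```

Call:
{"op": "play_rows", "data": {
  "motion": [
    [0,0,0,0,85],
    [0,0,-0.02,0,85],
    [0,0,-0.05,0,85],
    [0,0,-0.06,0,85],
    [0,0,0,0,85]
  ]
}}

```text
time: 8.93
tool_pos: [0.52, 0.2806, 0.2548]
tcp_rot: [1.975, 2.435, 0.021]
wrist_force: [0.1, -0.1, -0.1]
width: 0.995
```

```bash
python3 -c "
from h import *
delta(.4195,-.156)"
```

```text
t 8.93 pos [0.52   0.2806 0.2548] tilt z [ 0.013  0.006 -1.   ] tool y deg 11.93 w 0.9951699579595027 F [ 0.1 -0.1 -0.1]
tool shift [-0.4064 -0.1886 -0.0041]
```

Call:
{"op": "play_rows", "data": {
  "motion": [
    [-0.05,-0.023,0,0,85],
    [-0.05,-0.023,0,0,85],
    [-0.05,-0.023,0,0,85],
    [-0.05,-0.023,0,0,85],
    [-0.05,-0.023,0,0,85]
  ]
}}

```text
time: 9.55
tool_pos: [0.4543, 0.0088, 0.2462]
tcp_rot: [1.977, 2.44, 0.0]
wrist_force: [1.1, -0.0, 0.8]
width: 0.999
```

Call:
{"op": "play_rows", "data": {
  "motion": [
    [-0.05,-0.023,0,0,85],
    [-0.05,-0.023,0,0,85],
    [-0.05,-0.023,0.02,0,85],
    [0,0,0,0,85],
    [0,0,0,0,85]
  ]
}}

```text
time: 10.18
tool_pos: [0.4185, -0.1507, 0.2259]
tcp_rot: [-1.98, -2.439, -0.001]
wrist_force: [0.8, -0.4, -0.3]
width: 0.998
```

```bash
python3 - <<'E'
from h import *
import pickle
delta(.4195,-.156)
i=camera_info("wrist");im=read_camera("wrist");pickle.dump(i,open("w3.pkl","wb"))
print(proj("wrist",[[.4195,-.156,.075]],i))
u,v=proj("wrist",[[.4195,-.156,.075]],i)[0].astype(int);print(u-50,v-50)
cv2.imwrite("pics/w3.png",cv2.resize(im[v-50:v+50,u-50:u+50,::-1],(600,600),interpolation=cv2.INTER_CUBIC))
E
```

```text
t 10.18 pos [ 0.4185 -0.1507  0.2259] tilt z [ 0.     0.001 -1.   ] tool y deg 11.85 w 0.997601582028369 F [ 0.8 -0.4 -0.3]
tool shift [-0.0054 -0.0001 -0.    ]
[[280.89641878 203.78581371]]
230 153
```

View pics/w3.png

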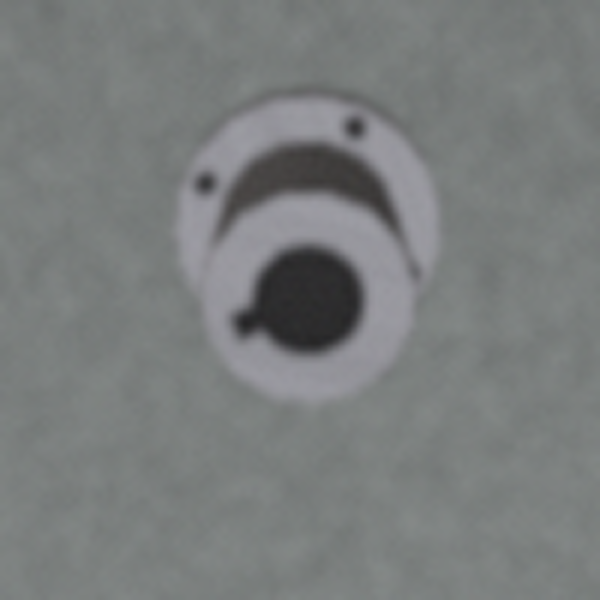

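B's top is at (281.5,202.7), within 1 px of the prediction. The held A showed a +2 mm bias along tool x, so I compensate by half to full of that.

Call:
{"op": "play_rows", "data": {
  "motion": [
    [-0.003,0,0.05,0,85],
    [0,0,0.06,0,85],
    [0,0,0.05,0,85],
    [0,0,0.032,0,85],
    [0,0,0,0,85]
  ]
}}

```text
time: 10.85
tool_pos: [0.4174, -0.1513, 0.0317]
tcp_rot: [-1.972, -2.438, 0.002]
wrist_force: [-0.5, -0.6, 0.2]
width: 0.994
```

Call:
{"op": "play_rows", "data": {
  "motion": [
    [0,0,0,0,85],
    [0,0,0,0,30],
    [0,0,0,0,30],
    [0,0,0,0,30],
    [0,0,0,0,30]
  ]
}}

```text
time: 11.48
tool_pos: [0.4198, -0.1541, 0.035]
tcp_rot: [1.978, 2.439, 0.001]
wrist_force: [-2.0, 0.0, 6.4]
width: 0.427
```

Call:
{"op": "play_rows", "data": {
  "motion": [
    [0,0,0,0,30],
    [0,0,-0.03,0,30],
    [0,0,-0.06,0,30],
    [0,0,-0.06,0,30],
    [0,0,-0.06,0,30]
  ]
}}

```text
time: 12.1
tool_pos: [0.4176, -0.1532, 0.244]
tcp_rot: [-1.977, -2.438, 0.001]
wrist_force: [0.1, -0.8, -6.3]
width: 0.43
```

Call:
{"op": "play_rows", "data": {
  "motion": [
    [0,0,0,0,30],
    [0,0,0,0,30]
  ]
}}

```text
time: 12.35
tool_pos: [0.4177, -0.1531, 0.2417]
tcp_rot: [-1.977, -2.437, 0.002]
wrist_force: [-1.1, 0.9, -7.2]
width: 0.431
```

```bash
python3 -c "
from h import *
delta(.5520,.1040)"
```

```text
t 12.35 pos [ 0.4177 -0.1531  0.2417] tilt z [-0.003  0.001 -1.   ] tool y deg 11.92 w 0.4313232414424437 F [-1.1  0.9 -7.2]
tool shift [ 2.239e-01  1.845e-01 -1.000e-04]
```

Call:
{"op": "play_rows", "data": {
  "motion": [
    [0.03,0.025,0,0,30],
    [0.044,0.036,0,0,30],
    [0.048,0.04,0,0,30],
    [0.048,0.04,0,0,30],
    [0.036,0.03,0,0,30]
  ]
}}

```text
time: 12.98
tool_pos: [0.5421, 0.0853, 0.239]
tcp_rot: [-1.973, -2.437, 0.008]
wrist_force: [-0.5, -0.3, -6.6]
width: 0.428
```

Call:
{"op": "play_rows", "data": {
  "motion": [
    [0.016,0.012,0.01,0,30],
    [0,0,0.04,0,30],
    [0,0,0.04,0,30],
    [0,0,0.03,0,30],
    [0,0,0,0,30]
  ]
}}

```text
time: 13.6
tool_pos: [0.5478, 0.1002, 0.1184]
tcp_rot: [-1.975, -2.434, 0.013]
wrist_force: [0.2, -0.5, -6.5]
width: 0.435
```

Call:
{"op": "play_rows", "data": {
  "motion": [
    [0,0,0,0,30],
    [0,0,0,0,30],
    [0,0,0,0,30]
  ]
}}

```text
time: 13.98
tool_pos: [0.5531, 0.1014, 0.125]
tcp_rot: [1.978, 2.439, 0.002]
wrist_force: [0.4, 0.1, -7.0]
width: 0.432
```

```bash
python3 - <<'E'
from h import *
delta(.5520,.1040)
W=np.zeros((560,800,3),np.uint8)
for k,(n,x,y) in enumerate((("scene",335,180),("side",205,195))):
    im=read_camera(n)[:,:,::-1];cv2.imwrite(f"pics/{n}2.png",im)
    W[:560,400*k:400*k+400]=cv2.resize(im[y:y+140,x:x+100],(400,560),interpolation=cv2.INTER_CUBIC)
cv2.imwrite("pics/crop3.png",W)
E
```

```text
t 13.97 pos [0.5531 0.1014 0.125 ] tilt z [ 0.002  0.    -1.   ] tool y deg 11.93 w 0.43173335286365755 F [ 0.4  0.1 -7. ]
tool shift [ 0.0028 -0.0005 -0.    ]
```

View pics/crop3.png

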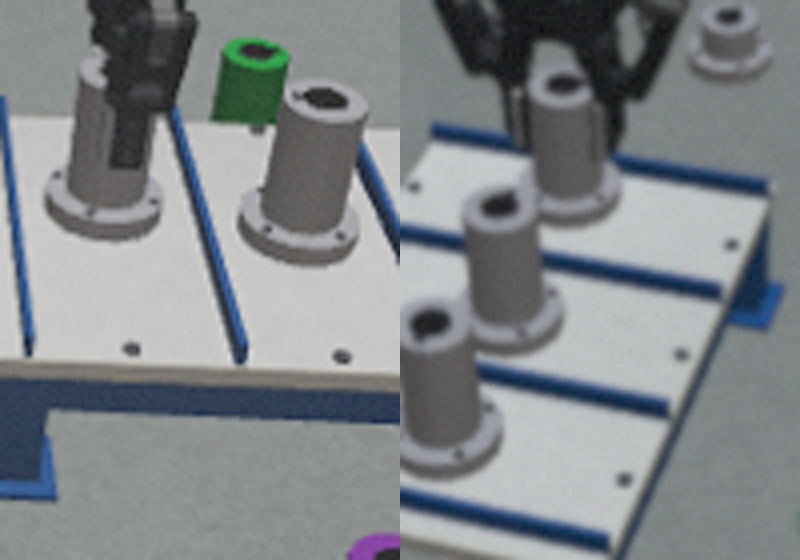

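```bash
python3 - <<'E'
from h import *
from scipy.optimize import least_squares
t=np.linspace(0,2*np.pi,90)
def ext(n,x,y,z):
    P=np.concatenate([np.c_[x+.028*np.cos(t),y+.028*np.sin(t),0*t+z+h] for h in(0,.012)]);q=proj(n,P)
    return np.array([q[:,0].min(),q[:,0].max(),q[:,1].max()])
o={"scene":(335,180),"side":(205,195)}
def fit(n,obs,z):
    off=o[n];b=np.array(obs)/4+np.array([off[0],off[0],off[1]])
    f=lambda p:np.nan_to_num(ext(n,p[0],p[1],z)-b);s=least_squares(f,[.53,.19],x_scale=.01);return s.x,f(s.x)
a=np.radians(11.6);ey=np.array([-np.sin(a),np.cos(a)]);ex=np.array([np.cos(a),np.sin(a)])
N=np.nan
rows={"scene":(238,360.5,265),"side":(N,165,353)}
for n,h in(("scene",(43,163,240)),("side",(N,221,226)),("side",(N,102,478))):
    r,e1=fit(n,rows[n],.08);print(n,"row",r.round(4))
    for z in(.08,.084,.086,.089,.092):
        q,e=fit(n,h,z);d=q-r;print(z,e.round(1),"dx,dy",(d@ex).round(4),(d@ey).round(4))
E
```

```text
scene row [0.5332 0.192 ]
0.08 [ 0.1 -0.1  0. ] dx,dy -0.014 -0.0919
0.084 [-0.  0. -0.] dx,dy -0.0085 -0.093
0.086 [-0.1  0.1 -0. ] dx,dy -0.0057 -0.0936
0.089 [-0.2  0.2 -0. ] dx,dy -0.0016 -0.0944
0.092 [-0.3  0.3 -0. ] dx,dy 0.0025 -0.0952
side row [0.5359 0.1887]
0.08 [ 0. -0.  0.] dx,dy 0.0045 -0.1041
0.084 [0. 0. 0.] dx,dy 0.0028 -0.0994
0.086 [0. 0. 0.] dx,dy 0.0019 -0.0971
0.089 [0. 0. 0.] dx,dy 0.0006 -0.0936
0.092 [ 0. -0.  0.] dx,dy -0.0006 -0.0901
side row [0.5359 0.1887]
0.08 [0. 0. 0.] dx,dy -0.0002 0.0904
0.084 [ 0.  0. -0.] dx,dy -0.0019 0.094
0.086 [0. 0. 0.] dx,dy -0.0027 0.0957
0.089 [ 0. -0. -0.] dx,dy -0.004 0.0984
0.092 [0. 0. 0.] dx,dy -0.0052 0.1011
```

Placed A: dx -0.2 mm, dy +90.4 mm. Held B: about 9 mm above the board, dx about 0, dy about -94 mm. I'll shift +3.5 mm along tool x and lower.

Call:
{"op": "play_rows", "data": {
  "motion": [
    [0.0035,0,0.003,0,30],
    [0,0,0.002,0,30],
    [0,0,0,0,30],
    [0,0,0,0,30]
  ]
}}

```text
time: 14.58
tool_pos: [0.5516, 0.1048, 0.1187]
tcp_rot: [-1.978, -2.44, 0.0]
wrist_force: [-0.1, -0.9, -6.8]
width: 0.433
```

Call:
{"op": "play_rows", "data": {
  "motion": [
    [0,0,0.0015,0,30],
    [0,0,0,0,30],
    [0,0,0,0,30]
  ]
}}

```text
time: 14.95
tool_pos: [0.5517, 0.1047, 0.1173]
tcp_rot: [-1.979, -2.44, 0.0]
wrist_force: [0.3, -0.3, -7.5]
width: 0.431
```

```bash
python3 -c "
from h import *
delta(.5520,.1040)"
```

```text
t 14.95 pos [0.5517 0.1047 0.1173] tilt z [-0. -0. -1.] tool y deg 11.93 w 0.4313541834664492 F [ 0.3 -0.3 -7.5]
tool shift [-0.0008  0.0002 -0.    ]
```

Call:
{"op": "play_rows", "data": {
  "motion": [
    [-0.0005,0,0.001,0,30],
    [0,0,0,0,30],
    [0,0,0,0,30]
  ]
}}

```text
time: 15.32
tool_pos: [0.5518, 0.1042, 0.1163]
tcp_rot: [-1.979, -2.44, -0.0]
wrist_force: [-0.7, -0.2, -6.3]
width: 0.433
```

Call:
{"op": "play_rows", "data": {
  "motion": [
    [0,0,0.001,0,30],
    [0,0,0,0,30],
    [0,0,0,0,30]
  ]
}}

```text
time: 15.7
tool_pos: [0.5518, 0.1043, 0.1152]
tcp_rot: [-1.978, -2.44, 0.0]
wrist_force: [-0.1, 0.5, -5.8]
width: 0.43
```

Call:
{"op": "play_rows", "data": {
  "motion": [
    [0,0,0.001,0,30],
    [0,0,0,0,30],
    [0,0,0,0,30]
  ]
}}

```text
time: 16.08
tool_pos: [0.552, 0.1043, 0.1149]
tcp_rot: [1.978, 2.44, 0.001]
wrist_force: [-1.5, -0.2, -0.9]
width: 0.427
```

Contact (force -0.9 N). I'll release and retreat upward.

Call:
{"op": "play_rows", "data": {
  "motion": [
    [0,0,0,0,38],
    [0,0,0,0,44],
    [0,0,0,0,60],
    [0,0,0,0,85],
    [0,0,0,0,85]
  ]
}}

```text
time: 16.7
tool_pos: [0.5519, 0.1043, 0.1144]
tcp_rot: [1.978, 2.44, 0.0]
wrist_force: [-0.0, 0.8, 0.5]
width: 0.995
```

Call:
{"op": "play_rows", "data": {
  "motion": [
    [0,0,0,0,85],
    [0,0,-0.02,0,85],
    [0,0,-0.05,0,85],
    [0,0,-0.06,0,85],
    [-0.05,-0.03,0,0,85]
  ]
}}

```text
time: 17.32
tool_pos: [0.5377, 0.0511, 0.2514]
tcp_rot: [1.967, 2.438, 0.015]
wrist_force: [0.6, -1.3, -0.3]
width: 0.994
```

Call:
{"op": "play_rows", "data": {
  "motion": [
    [-0.05,-0.03,0,0,85],
    [-0.05,-0.03,0,0,85],
    [-0.03,0,0,0,85],
    [0,0,0,0,85],
    [0,0,0,0,85]
  ]
}}

```text
time: 17.95
tool_pos: [0.5008, -0.09, 0.2442]
tcp_rot: [-1.978, -2.439, -0.001]
wrist_force: [0.4, -0.4, -0.3]
width: 0.997
```

```bash
python3 - <<'E'
from h import *
print(read_state()["time"],read_state()["tool_pos"])
W=np.zeros((600,800,3),np.uint8)
for k,(n,x,y,w,h,s) in enumerate((("scene",320,170,200,100,4),("side",150,215,160,150,2))):
    im=read_camera(n)[:,:,::-1];cv2.imwrite(f"pics/{n}3.png",im)
    c=cv2.resize(im[y:y+h,x:x+w],None,fx=s,fy=s,interpolation=cv2.INTER_CUBIC)
    if k==0: W[:300]=c[:300]
    else: W[300:600,:320]=c
cv2.imwrite("pics/crop4.png",W)
E
```

```text
17.95 [ 0.50082759 -0.08996184  0.24416185]
```

View pics/crop4.png

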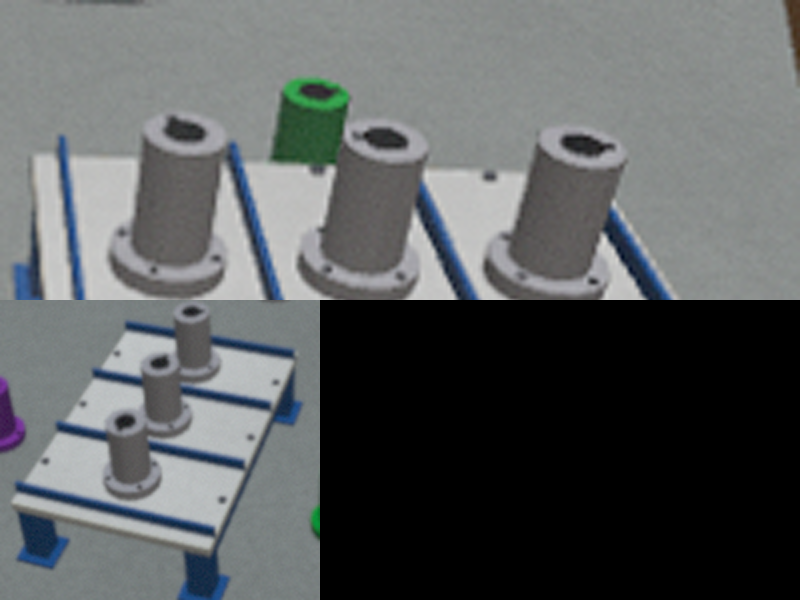

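Three hubs stand upright, with tops in the scene crop at (184,133), (385,141) and (581,146). A numeric check follows before handing in.

```bash
python3 - <<'E'
from h import *
a=np.radians(11.6);ey=np.array([-np.sin(a),np.cos(a)]);ex=np.array([np.cos(a),np.sin(a)])
for n,U in(("scene",[(320+x/4,170+y/4) for x,y in((184,133),(385,141),(581,146))]),("side",[(150+x/2,215+y/2) for x,y in((193,12),(160,62),(126,122))])):
    P=[ray(n,u,.155)[:2] for u in U]
    print(n,[np.round(((p-P[1])@ex*1000,(p-P[1])@ey*1000),1).tolist() for p in P],P[1].round(4))
E
```

```text
scene [[-1.1, -90.5], [0.0, 0.0], [-1.4, 88.8]] [0.5381 0.1913]
side [[-2.7, -88.1], [0.0, 0.0], [-2.0, 91.2]] [0.5344 0.1907]
```

```bash
python3 -c "
from workcell import *
print(finish_job())"
```

```text
the job is handed in; nothing more can be done
None
```

Both loose tall hubs now stand upright on the shelf, one in each outer bay, in a row with the hub in the middle. I set each one down until the wrist force showed the board was carrying it, then let go. The job was handed in at about 18 s of the 58 s allowed.

- **Position along the shelf:** in the last scene and side pictures the new hubs are 88–91 mm either side of the row hub; the target is 90 mm.
- **Position across the shelf:** they sit about 1–3 mm off the row hub's line, both on the same side. That is close to the 2 mm calibration limit. An earlier fit on the foot flange of the hub in the left (+y) bay showed only 0.2 mm, so the two checks differ slightly.
- **Row hub:** no movement showed between pictures, beyond pixel noise.
- **Forces:** no wrist force reading passed about 10 N.
- **Wrist camera:** it read about 2 mm off along the tool's x axis. I checked both placements with the scene and side cameras before lowering.

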